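Open up the pipe brushing machine for cleaning

ROBOT

A 7-joint arm with a two-finger parallel gripper is mounted at the origin on the work surface. World frame = base frame: x ahead of the robot, y to its left, z up, the work surface at z = 0. Lengths are in mm, angles in rad, forces in N, time in s.
With the tool pointing down it reaches from about 400 to 850 mm from the base axis. Payload 4.4 kg.
Tool frame: the origin (TCP) lies at the very end of the fingers, on their centre line; the grasp point (between the pads) lies robot.grip_point_offset behind it (robot.grip_point_offset is the distance from the TCP to the grasp point, in mm); z points along the fingers, y is the line along which they close (so a half turn about z gives the same grasp; the last joint's range is limited). The gripper opens to 94 mm and grips with 3 to 60 N. Pads are 16 mm wide; open, the fingers measure 119 mm over their backs; the gripper's body (75 mm by 177 mm) begins 78 mm behind the grasp point.
Start: joints at [1.081, 0.628, 0.038, 1.517, -0.027, 0.996, -0.02], TCP at [267.327, -592.499, 205.478] pointing down, gripper open.
Joint ranges: [-3.06, 3.06], [-0.37, 2.12], [-1.25, 1.32], [0.18, 2.47], [-1.1, 4.24], [0.23, 1.98], [-2.94, 2.94]. Speed limits (rad/s): [2.57, 2.57, 3.14, 3.14, 3.14, 3.14, 3.14].

INTERFACE

Orientations are given as a unit quaternion [x, y, z, w].
In Python, from plant import robot gives the robot as it stands.
- The arm moves only by the tool drive_tool, never from a script. Its argument "series" is one flat list of numbers, 6 for each row, row after row: the shift along the world's x, y, z in cm, then the turn, a rotation vector about the world's x, y, z in rad. In form: [x, y, z, rx, ry, rz, x, y, z, rx, ry, rz, ...]. A call has exactly 5 rows; each row is the pose to reach, as a shift and turn from the pose commanded when the call began; what a row does not reach only later rows make up. A row lasts 1/12 s, in which the tool goes at most 41.7 mm and 7.16 degrees, less where a joint would pass 70% of its speed; a pose out of reach is approached as far as the arm can. A call with a gripper value outside its range is refused whole. "claw" is the opening, from 0 (shut) to 1 (fully open), set as the call begins (left out, the last holds). The fingers move at their own pace and stop on an object; the grip force is fixed at half the most. Time passes only in rows, so rows that repeat a pose let the fingers close, or fill a call up. It gives the time, the measured TCP pose, the force, the opening and the grip force at its end, in the units of the state.
- robot.get_state(): the state, without advancing time (a new reading comes with each control period).
- robot.get_image(name): name is "scene" or "top" or "wrist"; returns the picture (480x640x3 uint8, red, green, blue); there is no depth.
- robot.camera_model(name): a dict with "camera_matrix" (3x3 intrinsics, pixels), "world_from_camera" (4x4, takes a point from camera to world coordinates). Camera axes: x right, y down, z forward; pixel columns grow to the right and rows downward; lengths in mm; the calibration is good to about 2 mm. The wrist camera is an equidistant fisheye: a pixel r from the principal point sees the ray r / f radians off the axis. A picture is of the moment at which its call begins: read the wrist's pose just before it. camera_model takes no time and is no camera call; for the wrist camera it gives the pose at the moment of the call.
- robot.close_job(): hands the job in; it is judged then, once.
The state is a dict: "clock": time; "qpos": joint angles; "joint_velocities": joint speeds; "tau": joint torques, N m; "ee_pos": TCP position; "tool_rot": TCP orientation; "wrist_force": force on the tool from outside, world axes, zero at the start; "torque": the same for the moment, N m; "grip_width": finger opening in mm; "grasp_force": force on a finger pad.
Only numpy, scipy, OpenCV 4.12 (cv2) and the standard library are available. Lean on these libraries where they do the work, as an engineer would, in place of code of your own. Each camera call takes 0.05 s, during which the arm holds its last target. There are 200 camera calls.

TASK

Open up the little grey pipe brushing machine so that it can be cleaned out: first swing its front door open by the handle as far as it will go, then lift the top hood by its bar all the way back until it leans on its stop, bringing it over gently without letting it slam or drop. Leave both standing open and do not disturb the bottle, jar, can, fittings and wrench lying around.

Things in the scene. Friction and masses are not known exactly. Their poses are not given: they have to be found in the camera images.
- machine: Grey sheet-steel machine fixed on the bench, 140 deep x 236 wide x 165 mm high without the hood; a round motor (85 mm across, top 104 mm above the bench) sticks out 85 mm at its back. Origin: centre of its underside on the bench. Its own x axis points from front to back (the door is on the -x face), y along its width, z up. The front looks roughly to world -y.
- door (a joint): Front door angle, rad: 0 shut, grows as it swings outward, 1.75 at its stop. It may start slightly ajar (up to 0.08). Its hinge rubs (about 0.15 N m), so it stays where it is left.
- door_hinge (a point): On the door's upright hinge axis (at the machine's -y end), 62 mm above the bench. The axes turn with the door: z up along the hinge, y along the door from hinge to free edge, -x out of its front face. Seen from above the door opens counter-clockwise. Door panel 190 wide x 145 high x 12 mm thick, its midplane through the hinge axis, foot 15 mm above the bench.
- door_handle (a point): Middle of the door's upright round bar handle, 12 mm thick, 70 mm long, 62 mm above the bench, on a thin peg near each end. Bar axis 50 mm before the door's face, 160 mm from the hinge axis. The shut hood overhangs the face by 33 mm, 95 mm higher: a vertical gripper does not fit; tilted 25 to 45 degrees, fingers pointing down and toward the door, it does. Axes as door_hinge.
- hood (a joint): Hood angle, rad: 0 shut, grows as its front edge rises and goes back; upright at 1.57, it meets its stop at 2.0 and rests there by its own weight. Loose hinge: short of upright it falls shut, past it it falls back.
- hood_hinge (a point): Middle of the hood's hinge axis along the machine's back top edge, 165 mm above the bench. The axes turn with the hood: y along the hinge axis (machine's y), -x from hinge to the hood's front edge, z out of its upper face. The hood is a flat 240 wide x 185 deep x 8 mm steel plate of about 0.45 kg, upper face 9 mm above the hinge axis.
- hood_handle (a point): Middle of the hood's round steel bar, 12 mm thick, 100 mm long along y, 43 mm above the hood's upper face, 15 mm from its front edge; in the hood's frame 170 mm in front of and 52 mm above the hinge axis. A thin peg holds it near each end. Axes as those of hood_hinge.
- water_bottle: Clear bottle with a green cap, 66 mm wide, 200 mm high, standing beside the machine. Origin: its underside.
- paste_jar: White jar with a black cap, 64 mm wide, 75 mm high, standing behind the machine. Origin: its underside.
- elbow: Copper elbow, arms 55 mm long and 28 mm thick, near the machine. Origin: its underside at the corner.
- gas_can: Red gas can with a burner tube, 70 mm wide, 225 mm high. Origin: its underside.
- wrench: Steel wrench lying down, 190 mm long. Origin: its underside.
- tee: Copper tee, 90 mm long, 26 mm thick, lying down. Origin: its underside at the middle.

How it is judged:
By the outcome, as a careful person would: the job done as asked, in the order asked, and still so for the second after the job is handed in, with the robot touching nothing.
It also fails if it takes over 61 s, if anything falls off the work surface, if the arm or the gripper's body presses on something with over 40 N, if the wrist force passes 120 N, or if a joint passes its speed limit or range.

## Working session

There is one attempt and no reset: what is moved stays moved. The work goes in short steps, Python scripts to look and compute and a tool call to move; the robot and the scene stay as the last step left them, time stands still between calls to the robot, and variables do not carry over. Pictures are saved under pics/ and viewed, at most 10 in all, crops included, and the job is handed in when it is done.

Besides the shell and the picture viewer there is one more tool, called after ">>>" as a command line: name --argument value ..., lists and objects as JSON in quotes. drive_tool: Moves the arm, as the interface text tells. Its arguments: {"type":"object","properties":{"series":{"type":"array","items":{"type":"number"}},"claw":{"type":"number"}},"required":["series"]}

```bash
ls; mkdir -p pics; python3 - <<'E'
from plant import robot
import cv2
s=robot.get_state()
for k,v in s.items(): print(k,v)
print(robot.grip_point_offset)
for n in("scene","top"):
    cv2.imwrite(f"pics/{n}0.png",robot.get_image(n)[:,:,::-1]); 
    m=robot.camera_model(n); print(n,m)
E
```

```text
pics
clock 0.0
qpos [ 1.08118227  0.62930439  0.03842986  1.51834655 -0.02701014  0.99626487
 -0.01999016]
joint_velocities [-0.00105901  0.00096304  0.00017815 -0.00028652  0.00151186 -0.00095085
 -0.00237684]
tau [-2.00033071e-03 -5.49725747e+01  1.14292234e+00 -1.86632895e+01
 -5.21727127e-02  2.37782893e-02  1.65086099e-04]
ee_pos [ 267.07752943 -591.88898777  204.58779051]
tool_rot [ 9.77629664e-01  2.10331702e-01 -1.92527634e-04 -8.82105550e-04]
wrist_force [ 0.04896502 -0.57696154  0.68932597]
torque [ 0.00384956 -0.00970557 -0.03357439]
grasp_force 0.0
grip_width 93.69026386987728
18.8
scene {'camera_matrix': array([[581.85445192,   0.        , 319.69942612],
       [  0.        , 581.85445192, 241.06484063],
       [  0.        ,   0.        ,   1.        ]]), 'world_from_camera': array([[ 3.70650601e-01,  5.68614656e-01, -7.34367419e-01,
         1.41429652e+03],
       [ 9.28631937e-01, -2.13136219e-01,  3.03670345e-01,
        -4.17596706e+02],
       [ 1.61511133e-02, -7.94512634e-01, -6.07032797e-01,
         8.46830544e+02],
       [ 0.00000000e+00,  0.00000000e+00,  0.00000000e+00,
         1.00000000e+00]])}
top {'camera_matrix': array([[438.2379109 ,   0.        , 314.11342911],
       [  0.        , 438.2379109 , 241.82705657],
       [  0.        ,   0.        ,   1.        ]]), 'world_from_camera': array([[-1.20297512e-02, -9.85123833e-01,  1.71424379e-01,
         3.98269036e+02],
       [-9.99923346e-01,  1.23539973e-02,  8.24784462e-04,
        -8.90270264e+01],
       [-2.93029116e-03, -1.71401317e-01, -9.85196936e-01,
         1.13805176e+03],
       [ 0.00000000e+00,  0.00000000e+00,  0.00000000e+00,
         1.00000000e+00]])}
```

View pics/scene0.png

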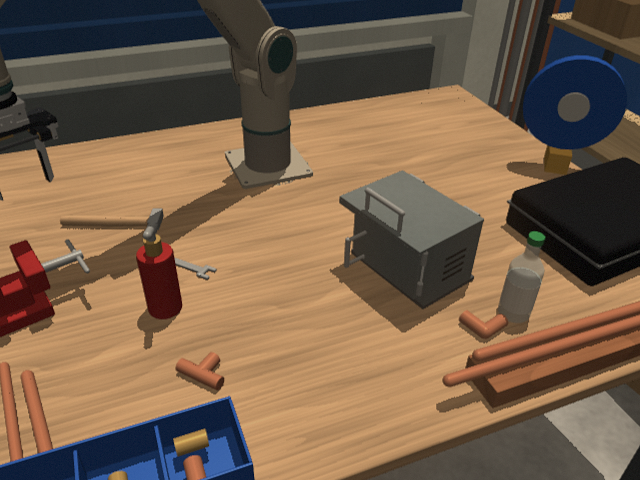

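View pics/top0.png

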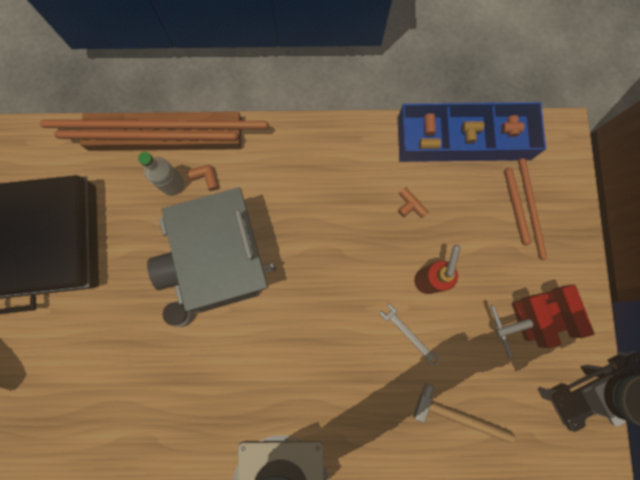

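The top view shows the machine with its hood corners near (162,206), (240,190), (266,290) and (185,310). The door handle is near (272,267) and the hood bar near (246,235). In the scene view the door bar is near (348,250) and the hood bar near (384,210). I'll enlarge both.

```bash
python3 - <<'E'
import cv2,numpy as np
a=cv2.imread("pics/top0.png")[175:325,140:290]; b=cv2.imread("pics/scene0.png")[160:310,330:490]
a=cv2.resize(a,None,fx=4,fy=4,interpolation=cv2.INTER_CUBIC)[:600,:600]; b=cv2.resize(b,None,fx=4,fy=4,interpolation=cv2.INTER_CUBIC)
cv2.imwrite("pics/a1.png",a); cv2.imwrite("pics/b1.png",b)
E
```

```text
(no output)
```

View pics/a1.png

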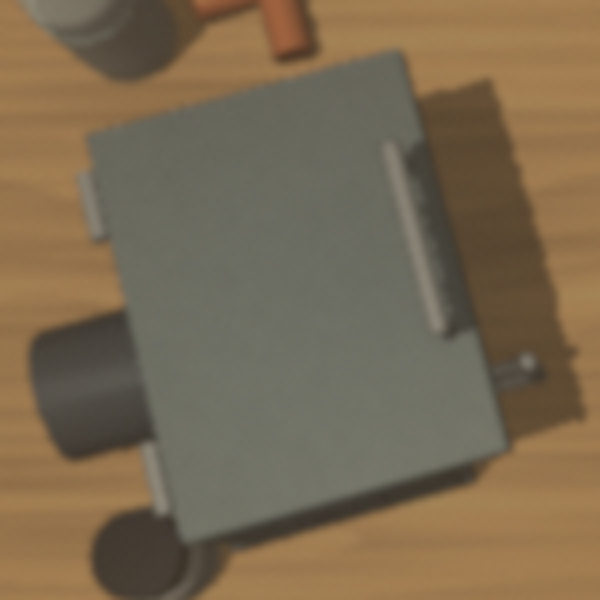

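View pics/b1.png

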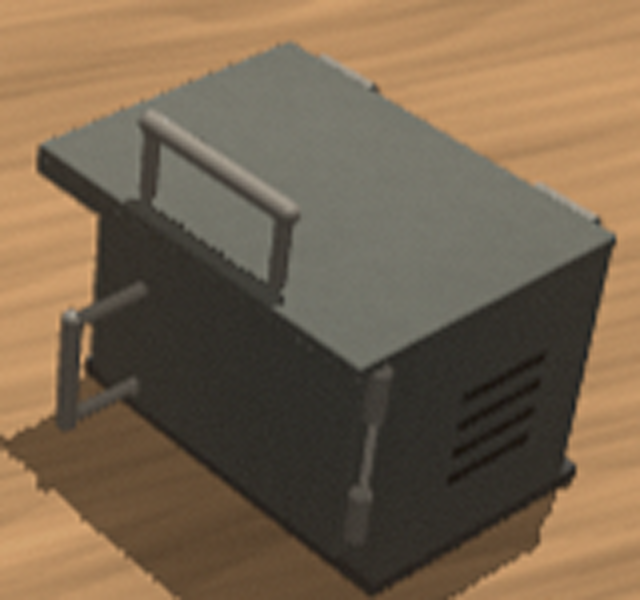

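The crops show, in crop pixels:
- **Top:** hood corners (404,52), (508,447), (185,542) and (90,135), with bar ends (392,142) and (443,330).
- **Scene:** door bar from (70,318) to (66,425), with hood bar ends (148,115) and (292,212).

I'll fit the machine pose to these.

```bash
cat > h.py <<'E'
from plant import robot
import numpy as np
from scipy.spatial.transform import Rotation as R
from scipy.optimize import least_squares
cams={n:robot.camera_model(n) for n in("top","scene")}
def proj(n,P):
    m=cams[n]; T=np.linalg.inv(m["world_from_camera"]); c=np.atleast_2d(P)@T[:3,:3].T+T[:3,3]
    p=c@m["camera_matrix"].T; return p[:,:2]/p[:,2:]
def mach(x,y,a,P): return np.atleast_2d(P)@R.from_rotvec([0,0,a]).as_matrix().T+[x,y,0]
def doorpts(hy,q,P):  # door frame -> machine
    return np.atleast_2d(P)@R.from_rotvec([0,0,-q*SG]).as_matrix().T+[-76,hy,0]
SG=-1
E
cat > fit.py <<'E'
from h import *
C=[[-115,-120,174],[-115,120,174],[70,120,174],[70,-120,174],[-100,-49,217],[-100,49,217]]
t=np.array([[404,52],[508,447],[185,542],[90,135],[392,142],[443,330]])/4+[140,175]
s=np.array([[365,370],[40,148],[290,42],[613,240],[292,212],[148,115]])/4+[330,160]
D=[[-56,160,97],[-56,160,27]]
ds=np.array([[70,318],[66,425]])/4+[330,160]; dt=np.array([[530,362]])/4+[140,175]
def f(v):
    x,y,a,hy,q,*o=v
    return np.r_[(proj("top",mach(x,y,a,C))-t).ravel(),(proj("scene",mach(x,y,a,C))-s).ravel(),
     (proj("scene",mach(x,y,a,doorpts(hy,q,D)))-ds).ravel(),(proj("top",mach(x,y,a,doorpts(hy,q,D[:1])))-dt).ravel()]
r=least_squares(f,[550,50,1.5,-100,0.03],x_scale=[10,10,.1,10,.1])
print(r.x.round(3),f(r.x).reshape(-1,2).round(1).tolist())
x,y,a,hy,q=r.x
g=lambda P:mach(x,y,a,P).round(1).tolist()
print("hinge",g([-76,hy,62]),"handle",g(doorpts(hy,q,[-56,160,62])),"open handle",g(doorpts(hy,1.75,[-56,160,62])))
print("hoodhinge",g([70,0,165]),"bar",g([-100,0,217]))
print("mach x axis dir",np.cos(a),np.sin(a))
E
python3 fit.py
```

```text
[ 5.51592e+02  1.58533e+02  1.84200e+00 -9.51610e+01  1.00000e-03] [[-1.2, -2.2], [0.4, 0.2], [-0.9, 0.3], [-1.7, -0.9], [-0.0, 1.7], [-1.2, -2.2], [-2.0, -0.0], [-1.4, -1.4], [-0.6, -0.8], [1.1, -1.2], [-2.0, 0.3], [0.3, 2.1], [-0.2, 0.6], [-0.6, -0.9], [-0.8, -0.6]]
hinge [[663.7, 110.9, 62.0]] handle [[524.7, 13.8, 62.0]] open handle [[783.8, -8.8, 62.0]]
hoodhinge [[532.8, 226.0, 165.0]] bar [[578.4, 62.2, 217.0]]
mach x axis dir -0.2683258428273819 0.9633282109805438
```

```bash
cat >> h.py <<'E'
def rot(head,tilt,flip=1):
    h=np.radians(head);t=np.radians(tilt)
    z=np.array([np.cos(h)*np.sin(t),np.sin(h)*np.sin(t),-np.cos(t)])
    y=flip*np.array([np.sin(h),-np.cos(h),0]); return R.from_matrix(np.c_[np.cross(y,z),y,z])
def now():
    s=robot.get_state(); return np.array(s["ee_pos"]),R.from_quat(s["tool_rot"]),s
def delta(gp,head,tilt,flip=1,back=0):
    "shift cm, rotvec to put grasp point at gp"
    p,r,s=now(); T=rot(head,tilt,flip); z=T.as_matrix()[:,2]
    tcp=np.array(gp)+z*(robot.grip_point_offset-back)
    return ((tcp-p)/10).round(2).tolist(),(T*r.inv()).as_rotvec().round(3).tolist(),tcp.round(1).tolist()
E
python3 - <<'E'
from h import *
for fl in(1,-1):
  for b in (120,0): print(delta([524.7,13.8,62],105.5,37,fl,b))
E
```

```text
([27.39, 54.71, -6.19], [0.634, -0.299, 1.364], [541.0, -44.9, 142.8])
([25.46, 61.67, -15.77], [0.634, -0.299, 1.364], [521.7, 24.7, 47.0])
([27.39, 54.71, -6.19], [0.308, 0.662, -1.657], [541.0, -44.9, 142.8])
([25.46, 61.67, -15.77], [0.308, 0.662, -1.657], [521.7, 24.7, 47.0])
```

>>> drive_tool --series '[0.3,1.5,2,0.03,-0.014,0.065,0.8,4,5,0.075,-0.035,0.16,1.5,7,8,0.12,-0.057,0.26,2.2,10.5,10.5,0.17,-0.08,0.365,3,14,12,0.222,-0.105,0.477]' --claw 1

```text
clock: 0.52
ee_pos: [296.9, -452.9, 327.5]
tool_rot: [0.893, 0.434, 0.074, -0.095]
wrist_force: [-0.3, -0.2, 0.4]
grip_width: 93.8
grasp_force: 0.0
```

>>> drive_tool --series '[2,3.4,0,0.047,-0.022,0.101,4,6.8,0,0.094,-0.044,0.202,6,10.2,0,0.141,-0.067,0.303,8,13.6,0,0.188,-0.089,0.404,10,17,0,0.235,-0.111,0.505]'

```text
clock: 0.93
ee_pos: [397.4, -281.6, 325.3]
tool_rot: [0.733, 0.636, 0.146, -0.191]
wrist_force: [1.2, 0.5, 0.5]
grip_width: 94.0
grasp_force: 0.0
```

>>> drive_tool --series '[2,3.6,-0.8,0.044,-0.021,0.095,4,7.2,-1.6,0.089,-0.042,0.19,6,10.8,-2.4,0.133,-0.062,0.285,8,14,-3.2,0.177,-0.083,0.382,9,16,-4,0.177,-0.083,0.382]'

```text
clock: 1.35
ee_pos: [489.3, -118.7, 283.9]
tool_rot: [0.571, 0.756, 0.194, -0.254]
wrist_force: [0.4, 0.6, 0.6]
grip_width: 94.2
grasp_force: 0.0
```

```bash
python3 - <<'E'
from h import *
p,r,s=now(); print(p,r.as_matrix()[:,2],s["qpos"].round(2),s["clock"],s["wrist_force"])
for b in (120,80,0): print(delta([524.7,13.8,62],105.5,37,1,b))
E
```

```text
[ 489.27738917 -118.74965956  283.94245089] [-0.1627119   0.58358072 -0.79558682] [ 0.81  0.67 -0.52  1.52 -0.22  1.42  0.67] 1.35 [0.38414711 0.64189662 0.56818769]
([5.17, 7.39, -14.11], [-0.006, 0.002, -0.006], [541.0, -44.9, 142.8])
([4.53, 9.71, -17.31], [-0.006, 0.002, -0.006], [534.5, -21.7, 110.9])
([3.24, 14.35, -23.7], [-0.006, 0.002, -0.006], [521.7, 24.7, 47.0])
```

>>> drive_tool --series '[1,1.5,-2.8,0,0,0,2.1,3,-5.6,0,0,0,3.1,4.4,-8.5,0,0,0,4.1,5.9,-11.3,0,0,0,5.2,7.4,-14.1,0,0,0]'

```text
clock: 1.77
ee_pos: [539.2, -48.4, 142.5]
tool_rot: [0.575, 0.754, 0.192, -0.252]
wrist_force: [-0.5, -0.0, 0.8]
grip_width: 94.0
grasp_force: 0.0
```

```bash
python3 - <<'E'
from h import *
import cv2
p,r,s=now(); print(p,s["clock"],s["wrist_force"],s["qpos"].round(2))
m=robot.camera_model("wrist"); im=robot.get_image("wrist")
cv2.imwrite("pics/w1.png",im[:,:,::-1]); K=m["camera_matrix"]; print(K)
T=np.linalg.inv(m["world_from_camera"])
for P in ([524.7,13.8,97],[524.7,13.8,62],[524.7,13.8,27],p,p-18.8*r.as_matrix()[:,2],):
    c=T[:3,:3]@np.array(P)+T[:3,3]; th=np.arctan2(np.hypot(*c[:2]),c[2]); print((c[:2]/np.hypot(*c[:2])*th*K[0,0]+K[:2,2]).round(0))
E
```

```text
[539.21358524 -48.40134424 142.53035106] 1.7667 [-0.48384368 -0.02746301  0.83828309] [ 0.66  0.85 -0.51  1.6  -0.2   1.11  0.63]
[[371.64829954   0.         326.48184224]
 [  0.         371.64829954 246.00324015]
 [  0.           0.           1.        ]]
[329. 223.]
[329. 242.]
[329. 257.]
[325. 298.]
[325. 313.]
```

View pics/w1.png

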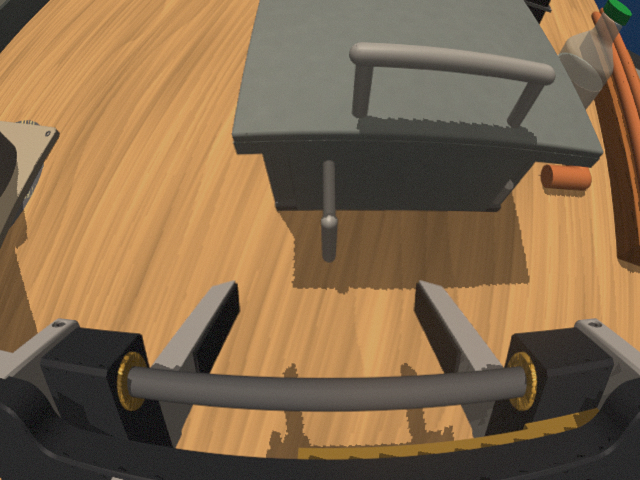

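The wrist view shows the door bar from (329,221) to (329,258), which matches the prediction. I'll advance and grasp.

>>> drive_tool --series '[-0.4,1.5,-1.9,0,0,0,-0.8,3.2,-4,0,0,0,-1.2,5,-6.4,0,0,0,-1.6,6.5,-8.5,0,0,0,-1.75,7.2,-9.5,0,0,0]'

```text
clock: 2.23
ee_pos: [519.2, 25.3, 47.5]
tool_rot: [0.574, 0.754, 0.192, -0.255]
wrist_force: [0.1, -0.5, 1.0]
grip_width: 94.3
grasp_force: 0.0
```

>>> drive_tool --series '[0,0,0,0,0,0,0,0,0,0,0,0,0,0,0,0,0,0,0,0,0,0,0,0,0,0,0,0,0,0]' --claw 0

```text
clock: 2.65
ee_pos: [522.7, 22.1, 50.0]
tool_rot: [0.575, 0.754, 0.193, -0.251]
wrist_force: [-0.0, -0.6, 0.2]
grip_width: 63.8
grasp_force: 0.0
```

>>> drive_tool --series '[0,0,0,0,0,0,0,0,0,0,0,0,0,0,0,0,0,0,0,0,0,0,0,0,0,0,0,0,0,0]'

```text
clock: 3.07
ee_pos: [521.8, 23.1, 49.4]
tool_rot: [0.575, 0.754, 0.192, -0.252]
wrist_force: [-0.3, -0.3, -0.1]
grip_width: 30.6
grasp_force: 0.0
```

```bash
python3 - <<'E'
from h import *
p,r,s=now(); print(p,s["wrist_force"]); z=r.as_matrix()[:,2]
gp=p-18.8*z; H=np.array([663.7,110.9]); v=gp[:2]-H; print("grasp",gp,np.hypot(*v),np.hypot(56,160))
v=v/np.hypot(*v)*np.hypot(56,160)
for q in (.1,.25,.4,.55,.7,.85,1.0,1.15,1.3,1.45,1.6,1.75):
    w=R.from_rotvec([0,0,q]).as_matrix()[:2,:2]@v; print(q,(H+w).round(0),((w-v)/10).round(2))
E
```

```text
[521.76560037  23.12781396  49.3719989 ] [-0.25439003 -0.2865425  -0.09256098]
grasp [524.76054891  12.22199009  64.38976468] 170.41572904811892 169.51696080333673
0.1 [536.  -1.] [ 1.05 -1.33]
0.25 [554. -18.] [ 2.86 -3.11]
0.4 [575. -33.] [ 4.91 -4.61]
0.55 [597. -45.] [ 7.17 -5.78]
0.7 [621. -53.] [ 9.57 -6.6 ]
0.85 [646. -58.] [12.07 -7.05]
1.0 [672. -58.] [14.61 -7.12]
1.15 [697. -55.] [17.13 -6.81]
1.3 [721. -49.] [19.58 -6.13]
1.45 [744. -38.] [21.9  -5.09]
1.6 [766. -24.] [24.04 -3.71]
1.75 [785.  -8.] [25.94 -2.03]
```

>>> drive_tool --series '[0,0,0,0,0,0,0,0,0,0,0,0,0,0,0,0,0,0,0,0,0,0,0,0,0,0,0,0,0,0]'

```text
clock: 3.48
ee_pos: [521.4, 23.2, 49.3]
tool_rot: [0.575, 0.754, 0.192, -0.252]
wrist_force: [-1.0, 0.1, 1.0]
grip_width: 11.1
grasp_force: 30.0
```

>>> drive_tool --series '[0.5,-0.7,0,0,0,0.02,1,-1.35,0,0,0,0.04,1.57,-2,0,0,0,0.06,2.15,-2.6,0,0,0,0.08,2.75,-3.15,0,0,0,0.1]'

```text
clock: 3.9
ee_pos: [548.0, -8.0, 49.2]
tool_rot: [0.535, 0.783, 0.179, -0.263]
wrist_force: [-1.6, 1.2, -0.4]
grip_width: 11.1
grasp_force: 30.0
```

```bash
python3 - <<'E'
from h import *
p,r,s=now(); print(p,s["wrist_force"],s["grasp_force"],s["grip_width"],s["qpos"].round(2)); z=r.as_matrix()[:,2]
gp=p-18.8*z; H=np.array([663.7,110.9]); v=gp[:2]-H; print("grasp",gp,np.hypot(*v), np.degrees(np.arctan2(v[1],v[0])))
v=v/np.hypot(*v)*169.5
for q in (.05,.1,.15,.2,.25,.3,.35,.4,.45,.5,.55,.6,.65,.7,.75):
    w=R.from_rotvec([0,0,q]).as_matrix()[:2,:2]@v; print(q,((w-v)/10).round(2))
E
```

```text
[548.02917709  -8.00178162  49.20667944] [-1.6445276   1.15313247 -0.39514901] 30.01292735338211 11.069743768156576 [ 0.57  0.99 -0.49  1.59 -0.15  1.    0.68]
grasp [552.16656689 -18.55860567  64.20252792] 170.87784316336888 -130.74612930871444
0.05 [ 0.66 -0.54]
0.1 [ 1.34 -1.04]
0.15 [ 2.04 -1.51]
0.2 [ 2.77 -1.94]
0.25 [ 3.52 -2.34]
0.3 [ 4.29 -2.7 ]
0.35 [ 5.07 -3.02]
0.4 [ 5.87 -3.29]
0.45 [ 6.69 -3.53]
0.5 [ 7.51 -3.73]
0.55 [ 8.34 -3.89]
0.6 [ 9.18 -4.  ]
0.65 [10.03 -4.08]
0.7 [10.87 -4.11]
0.75 [11.72 -4.1 ]
```

>>> drive_tool --series '[0.9,-0.75,0,0,0,0.028,1.84,-1.44,0,0,0,0.056,2.83,-2.06,0,0,0,0.084,3.86,-2.6,0,0,0,0.112,4.92,-3.08,0,0,0,0.14]'

```text
clock: 4.32
ee_pos: [597.1, -39.7, 49.2]
tool_rot: [0.479, 0.818, 0.16, -0.275]
wrist_force: [-3.3, 0.2, 1.0]
grip_width: 11.3
grasp_force: 30.0
```

>>> drive_tool --series '[1.1,-0.39,0,0,0,0.028,2.22,-0.71,0,0,0,0.056,3.34,-0.95,0,0,0,0.084,4.5,-1.1,0,0,0,0.112,5.66,-1.17,0,0,0,0.14]'

```text
clock: 4.73
ee_pos: [654.1, -52.8, 49.2]
tool_rot: [0.421, 0.85, 0.139, -0.285]
wrist_force: [-2.1, -3.4, 2.4]
grip_width: 11.3
grasp_force: 30.0
```

```bash
python3 - <<'E'
from h import *
p,r,s=now(); print(p,s["wrist_force"],s["grasp_force"],s["grip_width"],s["qpos"].round(2)); z=r.as_matrix()[:,2]
gp=p-18.8*z; H=np.array([663.7,110.9]); v=gp[:2]-H; a=np.degrees(np.arctan2(v[1],v[0]));print("grasp",gp,np.hypot(*v), a, "q",np.radians(a+145))
print("heading",np.degrees(np.arctan2(z[1],z[0])))
v=v/np.hypot(*v)*169.5
for q in np.arange(.07,.85,.07):
    w=R.from_rotvec([0,0,q]).as_matrix()[:2,:2]@v; print(q.round(2),((w-v)/10).round(2))
E
```

```text
[654.07648381 -52.77380154  49.20326379] [-2.09961891 -3.4395958   2.37715265] 29.979137778282166 11.26998870837239 [ 0.43  1.18 -0.47  1.02 -0.01  1.47  0.78]
grasp [660.96723353 -61.7416408   64.22110076] 172.66326809852134 -90.90686643712587 q 0.9441032833932047
heading 127.53812125288322
0.07 [1.19 0.02]
0.14 [2.37 0.13]
0.21 [3.54 0.32]
0.28 [4.69 0.59]
0.35 [5.83 0.94]
0.42 [6.93 1.36]
0.49 [8.01 1.87]
0.56 [9.04 2.45]
0.63 [10.04  3.1 ]
0.7 [10.98  3.81]
0.77 [11.87  4.59]
0.84 [12.71  5.44]
```

>>> drive_tool --series '[1.17,0.05,0,0,0,0.02,2.33,0.2,0,0,0,0.04,3.48,0.42,0,0,0,0.06,4.62,0.72,0,0,0,0.08,5.74,1.07,0,0,0,0.1]'

```text
clock: 5.15
ee_pos: [712.7, -45.8, 49.2]
tool_rot: [0.381, 0.87, 0.123, -0.289]
wrist_force: [1.4, -9.7, 3.7]
grip_width: 11.2
grasp_force: 30.0
```

```bash
python3 - <<'E'
from h import *
import cv2
p,r,s=now(); print(p,s["wrist_force"],s["torque"],s["grip_width"],s["qpos"].round(2)); z=r.as_matrix()[:,2]
gp=p-18.8*z; H=np.array([663.7,110.9]); v=gp[:2]-H; a=np.degrees(np.arctan2(v[1],v[0]));print("grasp",gp,np.hypot(*v), a, "q",np.radians(a+145))
print("heading",np.degrees(np.arctan2(z[1],z[0])))
cv2.imwrite("pics/s2.png",cv2.resize(robot.get_image("scene")[120:340,270:540,::-1],None,fx=2.5,fy=2.5))
v=v/np.hypot(*v)*169.5
for q in np.arange(.07,.5,.07):
    w=R.from_rotvec([0,0,q]).as_matrix()[:2,:2]@v; print(q.round(2),((w-v)/10).round(2))
E
```

```text
[712.74228515 -45.78981153  49.20951231] [ 1.43524919 -9.74527186  3.68896497] [-1.87427717 -0.0929481   1.15280338] 11.173009927004955 [ 0.32  1.31 -0.46  0.66  0.03  1.71  0.82]
grasp [720.42383949 -53.95447532  64.30162906] 174.3404485490352 -71.01246325129617 q 1.2913261217051824
heading 133.2537434941051
0.07 [1.11 0.42]
0.14 [2.18 0.93]
0.21 [3.22 1.5 ]
0.28 [4.21 2.15]
0.35 [5.16 2.86]
0.42 [6.06 3.64]
0.49 [6.89 4.48]
```

View pics/s2.png

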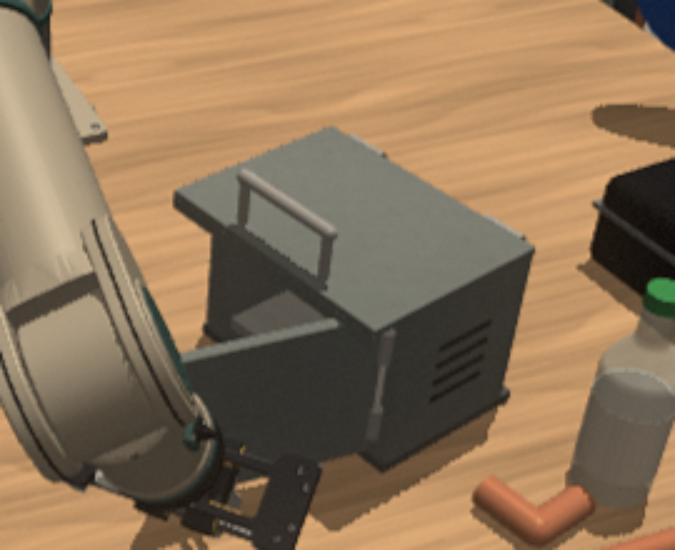

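The scene view shows the door well open, around (270,390) in the crop, and the arm near full stretch. I'll release the handle and finish the swing by pushing the door from inside.

>>> drive_tool --series '[0,0.3,0,0,0,0,0,0.3,0,0,0,0,0,0.3,0,0,0,0,0,0.3,0,0,0,0,0,0.3,0,0,0,0]' --claw 0.4

```text
clock: 5.62
ee_pos: [712.1, -36.8, 49.2]
tool_rot: [0.379, 0.869, 0.127, -0.291]
wrist_force: [0.8, -0.2, -0.4]
grip_width: 36.8
grasp_force: 0.0
```

>>> drive_tool --series '[0.6,-0.65,1.2,0,0,0,1.4,-1.5,2.8,0,0,0,2.4,-2.6,4.8,0,0,0,3.4,-3.7,6.8,0,0,0,4.4,-4.7,8.7,0,0,0]'

```text
clock: 6.03
ee_pos: [744.3, -78.4, 131.3]
tool_rot: [0.381, 0.871, 0.131, -0.28]
wrist_force: [-1.8, 0.7, -0.7]
grip_width: 37.8
grasp_force: 0.0
```

```bash
python3 - <<'E'
from h import *
p,r,s=now(); print(p,s["wrist_force"],s["grip_width"],s["qpos"].round(2)); 
T=rot(133.25,0.001); print((T*r.inv()).as_rotvec().round(3))
E
```

```text
[744.28051448 -78.35769626 131.2714629 ] [-1.8302777   0.65986805 -0.73118625] 37.804606212857934 [ 0.27  1.33 -0.26  0.34 -0.15  1.98  0.86]
[-0.47  -0.418  0.009]
```

>>> drive_tool --series '[-0.2,-0.5,2,-0.076,-0.066,0,-0.4,-1,4,-0.152,-0.132,0,-0.6,-1.5,6,-0.228,-0.198,0,-0.8,-2,8,-0.304,-0.264,0,-1,-2,10,-0.38,-0.33,0]' --claw 0

```text
clock: 6.45
ee_pos: [731.5, -101.1, 234.6]
tool_rot: [0.402, 0.913, 0.023, -0.057]
wrist_force: [-0.1, 0.3, -0.5]
grip_width: 7.7
grasp_force: 0.0
```

>>> drive_tool --series '[-2.5,0.5,0,-0.03,-0.03,0,-5,1,0,-0.06,-0.06,0,-8,2,0,-0.09,-0.088,0.01,-11,3,0,-0.09,-0.088,0.01,-14,4,0,-0.09,-0.088,0.01]'

```text
clock: 6.87
ee_pos: [589.4, -57.6, 233.0]
tool_rot: [0.397, 0.918, 0.0, -0.002]
wrist_force: [-0.1, 0.5, -0.3]
grip_width: 0.6
grasp_force: 0.0
```

```bash
python3 - <<'E'
from h import *
import cv2
p,r,s=now(); print(p,r.as_matrix().round(2),s["wrist_force"],s["grip_width"],s["qpos"].round(2)); 
cv2.imwrite("pics/t2.png",cv2.resize(robot.get_image("top")[160:330,130:360,::-1],None,fx=3,fy=3,interpolation=cv2.INTER_CUBIC))
print(proj("top",[[610,-50,95],[659,-40,160]]))
E
```

```text
[589.35619464 -57.61920041 232.95106904] [[-0.68  0.73 -0.  ]
 [ 0.73  0.68  0.  ]
 [ 0.   -0.   -1.  ]] [-0.07952663  0.47665378 -0.27959497] 0.5789619954252828 [ 0.15  0.52 -0.15  1.65  0.09  0.99  0.72]
[[298.24919502 229.75067691]
 [292.68903798 203.31601624]]
```

View pics/t2.png

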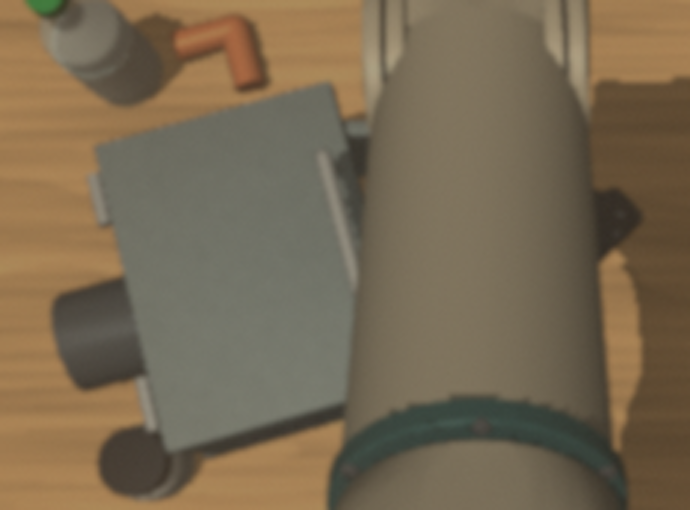

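>>> drive_tool --series '[0.3,0.2,-2.5,0,0,0,0.6,0.4,-5.5,0,0,0,1,0.7,-9,0,0,0,1,0.7,-12,0,0,0,1,0.7,-13.8,0,0,0]'

```text
clock: 7.33
ee_pos: [599.9, -51.5, 91.4]
tool_rot: [0.397, 0.918, -0.0, -0.004]
wrist_force: [0.3, -1.1, -0.0]
grip_width: 0.1
grasp_force: 0.0
```

>>> drive_tool --series '[1.5,0,0,0,0,0,3,0,0,0,0,0,4.2,0,0,0,0,0,5.2,0,0,0,0,0,6.2,0,0,0,0,0]'

```text
clock: 7.75
ee_pos: [663.4, -51.6, 93.9]
tool_rot: [0.398, 0.918, 0.0, -0.003]
wrist_force: [-1.0, 1.6, -0.2]
grip_width: 0.6
grasp_force: 0.5
```

>>> drive_tool --series '[1,-0.1,0,0,0,0,2,-0.1,0,0,0,0,2.8,-0.1,0,0,0,0,3.6,0,0,0,0,0,4.4,0.1,0,0,0,0]'

```text
clock: 8.17
ee_pos: [707.3, -50.8, 94.0]
tool_rot: [0.398, 0.918, 0.0, -0.003]
wrist_force: [-2.5, 0.7, 0.5]
grip_width: 0.7
grasp_force: 0.5
```

>>> drive_tool --series '[0.3,0.1,0,0,0,0,0.6,0.2,0,0,0,0,0.9,0.3,0,0,0,0,1.2,0.4,0,0,0,0,1.2,0.4,0,0,0,0]'

```text
clock: 8.58
ee_pos: [716.9, -47.7, 94.0]
tool_rot: [0.398, 0.917, -0.002, -0.005]
wrist_force: [-8.1, -0.7, 2.7]
grip_width: 0.6
grasp_force: 3.3
```

>>> drive_tool --series '[0.2,0.1,0,0,0,0,0.4,0.2,0,0,0,0,0.6,0.3,0,0,0,0,0.6,0.3,0,0,0,0,0.6,0.3,0,0,0,0]'

```text
clock: 9.0
ee_pos: [716.5, -47.8, 94.0]
tool_rot: [0.399, 0.917, -0.006, -0.01]
wrist_force: [-22.4, -4.0, 14.7]
grip_width: 0.6
grasp_force: 10.8
```

The door is at its stop: force is 22 N with no further motion. Next I'll back off and go above the hood bar.

>>> drive_tool --series '[-0.8,-0.3,0,0,0,0,-2,-0.6,0,0,0,0,-4,-1,1.5,0,0,0,-5,-1.2,5,0,0,0,-5.5,-1.2,9,0,0,0]'

```text
clock: 9.42
ee_pos: [667.4, -57.1, 183.1]
tool_rot: [0.398, 0.917, -0.001, -0.004]
wrist_force: [0.9, -0.5, 0.3]
grip_width: 0.7
grasp_force: 0.0
```

>>> drive_tool --series '[-0.5,0,4,0,0,0.1,-1,0,8,0,0,0.2,-2,0.5,11,0,0,0.3,-3,1.5,13,0,0,0.4,-4.5,3.5,13,0,0,0.5]' --claw 0.7

```text
clock: 9.83
ee_pos: [628.9, -23.6, 320.0]
tool_rot: [0.158, 0.987, -0.0, 0.004]
wrist_force: [0.1, -0.1, -0.9]
grip_width: 30.4
grasp_force: 0.0
```

```bash
python3 - <<'E'
from h import *
p,r,s=now(); print(p,s["qpos"].round(2),s["wrist_force"],s["clock"]); print(delta([578.4,62.2,217],15.5,.001,-1,60)) ; print(delta([578.4,62.2,217],15.5,.001,-1,0))
E
```

```text
[628.92773778 -23.56725605 319.95405783] [ 0.17  0.51 -0.29  1.42  0.15  1.23  1.11] [ 0.06730942 -0.09960972 -0.85669544] 9.8333
([-5.05, 8.58, -6.18], [-0.0, 0.008, 0.588], [578.4, 62.2, 258.2])
([-5.05, 8.58, -12.18], [-0.0, 0.008, 0.588], [578.4, 62.2, 198.2])
```

>>> drive_tool --series '[-1,1.7,-1,0,0.001,0.12,-2,3.4,-2.5,0,0.003,0.24,-3,5.2,-4,0,0.005,0.36,-4.2,7,-5.2,0,0.007,0.48,-5.05,8.6,-6.2,0,0.008,0.588]'

```text
clock: 10.25
ee_pos: [574.2, 66.0, 251.9]
tool_rot: [-0.138, 0.99, -0.001, -0.005]
wrist_force: [0.0, 0.3, -0.0]
grip_width: 63.6
grasp_force: 0.0
```

```bash
python3 - <<'E'
from h import *
import cv2
p,r,s=now(); print(p,s["grip_width"],s["clock"])
m=robot.camera_model("wrist"); im=robot.get_image("wrist")
cv2.imwrite("pics/w2.png",im[:,:,::-1]); K=m["camera_matrix"]
cv2.imwrite("pics/t3.png",robot.get_image("top")[:,:,::-1])
T=np.linalg.inv(m["world_from_camera"])
b=np.array([578.4,62.2,217]);d=np.array([.963,.268,0])*50
for P in (b-d,b,b+d,p,p-18.8*r.as_matrix()[:,2],):
    c=T[:3,:3]@np.array(P)+T[:3,3]; th=np.arctan2(np.hypot(*c[:2]),c[2]); print((c[:2]/np.hypot(*c[:2])*th*K[0,0]+K[:2,2]).round(0))
print(delta([578.4,62.2,217],15.5,.001,-1,0))
E
```

```text
[574.16462391  65.98774309 251.92976772] 63.559283069836795 10.25
[319. 198.]
[319. 279.]
[319. 349.]
[327. 296.]
[327. 312.]
([0.54, -0.59, -5.33], [0.003, -0.013, -0.006], [578.4, 62.2, 198.2])
```

View pics/w2.png

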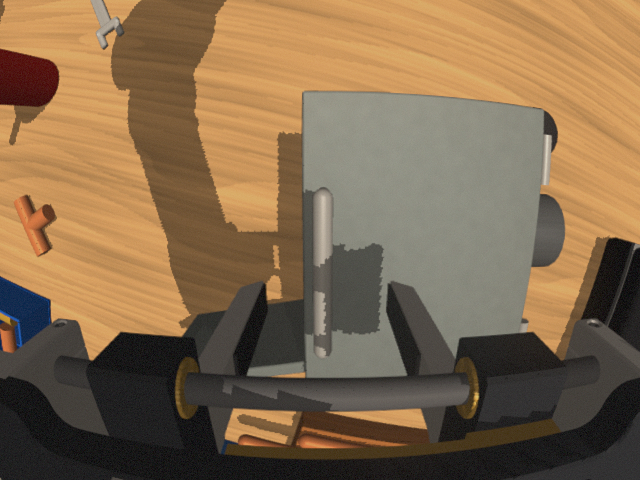

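The wrist view shows the hood bar from (322,190) to (322,355), within a few pixels of prediction and between the fingers. I'll descend and close.

>>> drive_tool --series '[0.1,0,-1.2,0,0,0,0.2,-0.1,-2.4,0,0,0,0.2,-0.1,-3.6,0,0,0,0.2,-0.1,-4.8,0,0,0,0.2,-0.1,-5.4,0,0,0]'

```text
clock: 10.77
ee_pos: [577.9, 62.2, 197.8]
tool_rot: [-0.132, 0.991, -0.002, -0.005]
wrist_force: [0.5, 0.5, -0.9]
grip_width: 66.1
grasp_force: 0.0
```

```bash
python3 - <<'E'
from h import *
print(now()[0],delta([578.4,62.2,217],15.5,.001,-1,0))
E
```

```text
[577.94647154  62.21420056 197.7893284 ] ([0.05, -0.0, 0.04], [0.005, -0.01, 0.005], [578.4, 62.2, 198.2])
```

View pics/t3.png

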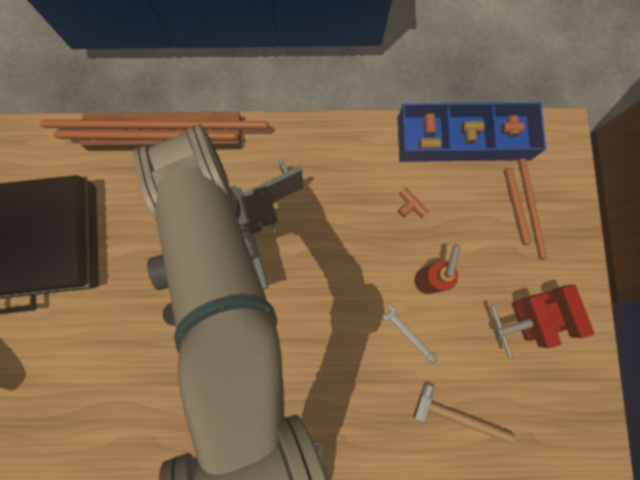

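The top view shows the gripper over the hood bar and the fittings, can and wrench in their original places. Closing.

>>> drive_tool --series '[0,0,0,0,0,0,0,0,0,0,0,0,0,0,0,0,0,0,0,0,0,0,0,0,0,0,0,0,0,0]' --claw 0

```text
clock: 11.18
ee_pos: [577.8, 63.9, 199.1]
tool_rot: [-0.134, 0.991, -0.001, -0.005]
wrist_force: [-0.4, 0.4, 0.3]
grip_width: 36.5
grasp_force: 0.0
```

>>> drive_tool --series '[0,0,0,0,0,0,0,0,0,0,0,0,0,0,0,0,0,0,0,0,0,0,0,0,0,0,0,0,0,0]'

```text
clock: 11.6
ee_pos: [577.3, 64.0, 198.4]
tool_rot: [-0.135, 0.991, -0.001, -0.005]
wrist_force: [-1.0, 0.3, 0.6]
grip_width: 11.5
grasp_force: 30.0
```

```bash
python3 - <<'E'
from h import *
p,r,s=now(); print(p,s["grip_width"],s["grasp_force"],s["wrist_force"])
ux=np.array([-.268,.963])
P=lambda th:np.array([-170*np.cos(th)+52*np.sin(th),170*np.sin(th)+52*np.cos(th)])
f=lambda th:np.r_[ux*P(th)[0],P(th)[1]]/10
th=0
for k in range(7):
    t0=th; print(round(t0,2),[ (f(t0+.06*i)-f(t0)).round(2).tolist() for i in range(1,6)]); th=t0+.3
print(f(2.0)-f(0))
E
```

```text
[577.26203473  64.04955023 198.43779767] 11.48891650401985 29.999921321868896 [-0.96279349  0.31364971  0.61056797]
0 [[-0.09, 0.33, 1.01], [-0.2, 0.72, 2.0], [-0.32, 1.16, 2.96], [-0.46, 1.66, 3.89], [-0.62, 2.21, 4.79]]
0.3 [[-0.17, 0.6, 0.86], [-0.35, 1.25, 1.69], [-0.54, 1.95, 2.47], [-0.75, 2.69, 3.21], [-0.97, 3.48, 3.9]]
0.6 [[-0.23, 0.82, 0.64], [-0.47, 1.68, 1.23], [-0.71, 2.57, 1.76], [-0.97, 3.49, 2.24], [-1.23, 4.43, 2.66]]
0.9 [[-0.27, 0.97, 0.36], [-0.54, 1.95, 0.66], [-0.82, 2.95, 0.9], [-1.1, 3.97, 1.07], [-1.39, 4.99, 1.18]]
1.2 [[-0.29, 1.03, 0.05], [-0.57, 2.05, 0.03], [-0.86, 3.08, -0.05], [-1.14, 4.09, -0.2], [-1.42, 5.1, -0.4]]
1.5 [[-0.28, 0.99, -0.27], [-0.55, 1.97, -0.6], [-0.81, 2.92, -0.99], [-1.07, 3.86, -1.44], [-1.32, 4.76, -1.95]]
1.8 [[-0.24, 0.87, -0.56], [-0.48, 1.71, -1.18], [-0.7, 2.51, -1.85], [-0.91, 3.27, -2.56], [-1.11, 3.99, -3.32]]
[-7.71916188 27.73713766  8.09409271]
```

>>> drive_tool --series '[-0.09,0.33,1.01,0,0,0,-0.2,0.72,2,0,0,0,-0.32,1.16,2.96,0,0,0,-0.46,1.66,3.89,0,0,0,-0.62,2.21,4.79,0,0,0]'

```text
clock: 12.02
ee_pos: [571.2, 85.9, 247.5]
tool_rot: [-0.135, 0.991, -0.002, -0.005]
wrist_force: [2.2, -1.1, -4.0]
grip_width: 11.4
grasp_force: 30.0
```

>>> drive_tool --series '[-0.17,0.6,0.86,0,0,0,-0.35,1.25,1.69,0,0,0,-0.54,1.95,2.47,0,0,0,-0.75,2.69,3.21,0,0,0,-0.97,3.48,3.9,0,0,0]'

```text
clock: 12.43
ee_pos: [561.9, 119.0, 286.8]
tool_rot: [-0.134, 0.991, -0.003, -0.005]
wrist_force: [2.0, -6.6, 1.2]
grip_width: 11.1
grasp_force: 30.0
```

```bash
python3 - <<'E'
from h import *
p,r,s=now(); print(s["grip_width"],s["grasp_force"],s["wrist_force"],s["torque"])
g=p-18.8*r.as_matrix()[:,2]; v=(g-[532.8,226,165]); x=v[:2]@[-.268,.963]; print(g,"rad",np.hypot(x,v[2]),"th",np.arctan2(v[2],-x)-np.arctan2(52,170), "lat",v[:2]@[.963,.268],s["qpos"].round(2))
E
```

```text
11.132272734891103 29.996620416641235 [ 1.95530518 -6.5805572   1.21039008] [-1.64091068 -0.72946343  0.01859753]
[562.07244158 119.11322316 305.58122618] rad 178.9821794157356 th 0.6065752368689321 lat -0.45629494994352554 [ 0.04  0.47 -0.46  1.61  0.23  1.13  1.36]
```

>>> drive_tool --series '[-0.23,0.82,0.64,0,0,0,-0.47,1.68,1.23,0,0,0,-0.71,2.57,1.76,0,0,0,-0.97,3.49,2.24,0,0,0,-1.23,4.43,2.66,0,0,0]'

```text
clock: 12.85
ee_pos: [550.0, 162.5, 314.6]
tool_rot: [-0.133, 0.991, -0.004, -0.004]
wrist_force: [1.5, -6.4, 6.5]
grip_width: 10.8
grasp_force: 30.0
```

>>> drive_tool --series '[-0.27,0.97,0.36,0,0,0,-0.54,1.95,0.66,0,0,0,-0.82,2.95,0.9,0,0,0,-1.1,3.97,1.07,0,0,0,-1.39,4.99,1.18,0,0,0]'

```text
clock: 13.27
ee_pos: [535.2, 215.5, 325.8]
tool_rot: [-0.134, 0.991, -0.002, -0.004]
wrist_force: [0.8, -2.7, 4.7]
grip_width: 11.2
grasp_force: 30.0
```

```bash
cat > c.py <<'E'
from h import *
p,r,s=now(); print(s["grip_width"],s["grasp_force"],s["wrist_force"],s["torque"])
g=p-18.8*r.as_matrix()[:,2]; v=(g-[532.8,226,165]); x=v[:2]@[-.268,.963]; th=np.arctan2(v[2],-x)-np.arctan2(52,170)
print(g,"rad",np.hypot(x,v[2]),"th",th, "lat",v[:2]@[.963,.268],s["qpos"].round(2))
E
python3 c.py
```

```text
11.241743065466622 30.005944669246674 [ 0.79954807 -2.68589982  4.71003719] [-0.79114737 -0.61007978  0.05319569]
[535.36783725 215.58376    344.61192045] rad 179.93148514866377 th 1.2143435765406865 lat -0.3187250489296914 [-0.12  0.45 -0.48  1.54  0.22  1.22  1.2 ]
```

Good tracking. The remainder goes slower, with finer steps past upright.

>>> drive_tool --series '[-0.29,1.03,0.05,0,0,0,-0.57,2.05,0.03,0,0,0,-0.86,3.08,-0.05,0,0,0,-1.14,4.09,-0.2,0,0,0,-1.42,5.1,-0.4,0,0,0]'

```text
clock: 13.68
ee_pos: [520.6, 267.6, 319.6]
tool_rot: [-0.135, 0.991, -0.001, -0.005]
wrist_force: [1.8, 0.0, 1.5]
grip_width: 11.1
grasp_force: 30.0
```

>>> drive_tool --series '[-0.28,0.99,-0.27,0,0,0,-0.55,1.97,-0.6,0,0,0,-0.81,2.92,-0.99,0,0,0,-1.07,3.86,-1.44,0,0,0,-1.32,4.76,-1.95,0,0,0]'

```text
clock: 14.1
ee_pos: [507.5, 314.7, 299.4]
tool_rot: [-0.135, 0.991, -0.001, -0.006]
wrist_force: [3.1, -0.7, -0.3]
grip_width: 10.9
grasp_force: 30.0
```

```bash
python3 c.py
```

```text
10.877916643280356 29.999733567237854 [ 3.08219989 -0.67518417 -0.34254694] [-0.2544878  -0.82741176  0.041504  ]
[507.67480968 314.75594165 318.21240278] rad 178.81806061861735 th 1.8157046469826745 lat -0.4089659176198937 [-0.3   0.51 -0.49  1.52  0.24  1.19  1.01]
```

>>> drive_tool --series '[-0.12,0.44,-0.27,0,0,0,-0.24,0.87,-0.56,0,0,0,-0.36,1.29,-0.87,0,0,0,-0.48,1.71,-1.18,0,0,0,-0.56,2,-1.4,0,0,0]'

```text
clock: 14.52
ee_pos: [502.1, 333.8, 285.7]
tool_rot: [-0.135, 0.991, -0.002, -0.005]
wrist_force: [2.1, 0.1, 0.3]
grip_width: 11.3
grasp_force: 30.0
```

>>> drive_tool --series '[-0.05,0.18,-0.15,0,0,0,-0.1,0.36,-0.3,0,0,0,-0.15,0.53,-0.45,0,0,0,-0.2,0.7,-0.6,0,0,0,-0.2,0.7,-0.6,0,0,0]'

```text
clock: 14.93
ee_pos: [500.2, 340.9, 279.9]
tool_rot: [-0.135, 0.991, -0.001, -0.005]
wrist_force: [2.8, -0.2, -0.5]
grip_width: 11.1
grasp_force: 30.0
```

```bash
python3 c.py
```

```text
11.111878639493924 29.999192655086517 [ 2.84438243 -0.19367498 -0.47909894] [ 1.06635131e-02 -9.26252388e-01  5.24339311e-04]
[500.37081095 340.93703352 298.70916552] rad 179.2445918650192 th 2.0027739298580123 lat -0.4261840692063797 [-0.35  0.53 -0.48  1.53  0.26  1.15  0.96]
```

>>> drive_tool --series '[-0.05,0.17,-0.15,0,0,0,-0.1,0.34,-0.3,0,0,0,-0.15,0.5,-0.46,0,0,0,-0.15,0.5,-0.46,0,0,0,-0.15,0.5,-0.46,0,0,0]'

```text
clock: 15.35
ee_pos: [500.1, 341.6, 279.0]
tool_rot: [-0.133, 0.991, -0.005, -0.004]
wrist_force: [-1.1, -10.9, 20.2]
grip_width: 11.0
grasp_force: 30.0
```

```bash
python3 c.py
```

```text
11.00631395122873 30.010374784469604 [ -1.13142165 -10.87894184  20.22396066] [-2.55572893  0.01284811  0.04858452]
[500.24944124 341.74750492 297.77873578] rad 179.0961848980046 th 2.0096202010921824 lat -0.3258567635914348 [-0.35  0.53 -0.48  1.53  0.26  1.15  0.95]
```

The hood is on its stop: force rises and motion has ceased. I'll relax, open a little and lift straight off.

>>> drive_tool --series '[0.04,-0.15,0.12,0,0,0,0.08,-0.3,0.25,0,0,0,0.1,-0.4,0.35,0,0,0,0.1,-0.4,0.35,0,0,0,0.1,-0.4,0.35,0,0,0]'

```text
clock: 15.77
ee_pos: [500.0, 341.6, 279.1]
tool_rot: [-0.135, 0.991, -0.001, -0.005]
wrist_force: [2.7, -1.2, 1.5]
grip_width: 11.3
grasp_force: 30.0
```

>>> drive_tool --series '[0,0,0,0,0,0,0,0,0,0,0,0,0,0,0,0,0,0,0,0,0,0,0,0,0,0,0,0,0,0]' --claw 0.3

```text
clock: 16.18
ee_pos: [499.0, 341.8, 278.7]
tool_rot: [-0.135, 0.991, -0.001, -0.006]
wrist_force: [0.5, -0.1, -0.3]
grip_width: 28.1
grasp_force: 0.0
```

>>> drive_tool --series '[0,0,0.4,0,0,0,0,0,1,0,0,0,0,0,1.8,0,0,0,0,0,2.6,0,0,0,0,0,3.6,0,0,0]'

```text
clock: 16.6
ee_pos: [499.7, 341.6, 316.1]
tool_rot: [-0.135, 0.991, -0.001, -0.005]
wrist_force: [-1.4, -0.4, 1.2]
grip_width: 28.0
grasp_force: 0.0
```

>>> drive_tool --series '[0,0,1.5,0,0,0,0,0,3.5,0,0,0,0,0,6,0,0,0,0,0,9,0,0,0,0,0,12,0,0,0]'

```text
clock: 17.02
ee_pos: [499.4, 341.4, 437.3]
tool_rot: [-0.135, 0.991, -0.001, -0.005]
wrist_force: [0.6, -0.2, -0.6]
grip_width: 28.8
grasp_force: 0.0
```

>>> drive_tool --series '[-1,1,2,0,0,0,-3,3,4,0,0,0,-6,5,5,0,0,0,-9,6,5,0,0,0,-11,7,5,0,0,0]'

```text
clock: 17.43
ee_pos: [386.3, 413.4, 487.4]
tool_rot: [-0.136, 0.991, 0.0, -0.005]
wrist_force: [-0.8, -0.1, 0.5]
grip_width: 28.1
grasp_force: 0.0
```

```bash
python3 - <<'E'
from h import *
import cv2
p,r,s=now(); print(p,s["wrist_force"],s["clock"])
a=robot.get_image("scene")[60:420,150:640,::-1]
t=robot.get_image("top")[100:340,110:460,::-1]
cv2.imwrite("pics/f.png",np.vstack([cv2.resize(a,(480,352)),cv2.resize(t,(480,248*1))[:248]]))
E
```

```text
[386.3109179  413.39753554 487.40610225] [-0.84714628 -0.05519433  0.46092547] 17.4333
```

View pics/f.png

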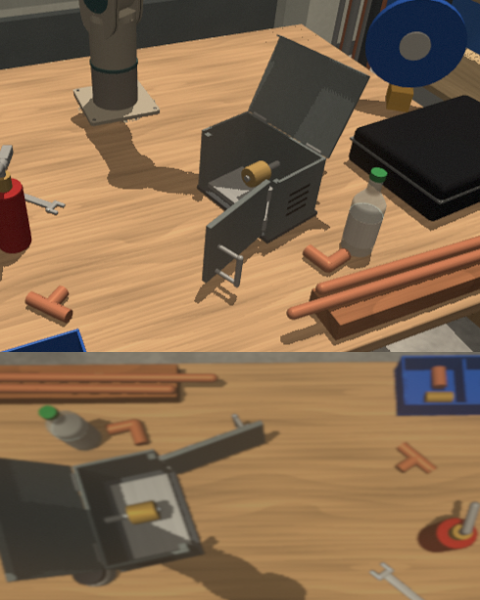

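The picture shows the hood leaning back on its stop and the door standing wide open, with its tip near (262,428). The bottle, jar, elbow, tee, can and wrench are in place. I'll check the door angle quickly, then hand in.

```bash
python3 - <<'E'
from h import *
for q in(1.55,1.65,1.75):
    P=mach(551.6,158.5,1.842,doorpts(-95.2,q,[[-6,190,160],[6,190,160],[-6,10,160],[-6,190,15]])); u=proj("top",P); print(q,((u-[110,100])*[480/350,248/240]+[0,352]).round(0).tolist(), ((proj("scene",P)-[150,60])*[480/490,352/360]).round(0).tolist())
E
```

```text
1.55 [[269.0, 434.0], [271.0, 439.0], [166.0, 454.0], [271.0, 451.0]] [[195.0, 218.0], [190.0, 215.0], [266.0, 184.0], [191.0, 274.0]]
1.65 [[265.0, 426.0], [268.0, 431.0], [165.0, 454.0], [267.0, 445.0]] [[202.0, 224.0], [197.0, 220.0], [267.0, 184.0], [198.0, 279.0]]
1.75 [[261.0, 419.0], [264.0, 423.0], [165.0, 453.0], [263.0, 438.0]] [[210.0, 229.0], [205.0, 226.0], [268.0, 184.0], [205.0, 284.0]]
```

```bash
python3 -c "
from plant import robot
print(robot.close_job())"
```

```text
the job is handed in; nothing more can be done
None
```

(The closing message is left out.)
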